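Open the woodburning pen's power unit

ROBOT

A 7-joint arm with a two-finger parallel gripper is mounted at the origin on the work surface; the furniture and walls round the work are solid. World frame = base frame: x ahead of the robot, y to its left, z up, the work surface at z = 0. Lengths are in m, angles in degrees, forces in N, time in s.
With the tool pointing down it reaches from about 0.425 to 1.025 m from the base axis. Payload 3.6 kg.
Tool frame: the origin (TCP) lies between the finger pads; the fingertips stand 8 mm ahead of it and the grasp point (between the pads) lies 11 mm behind it; z points along the fingers, y is the direction in which the jaws open and shut (so a half turn about z gives the same grasp; the last joint's range is limited). The gripper opens to 85 mm and grips with 20 to 120 N. Pads are 22 mm wide; open, the fingers measure 114 mm over their backs; the gripper's body (76 mm by 85 mm) begins 54 mm behind the grasp point. The pads swing forward as they close: fully open they stand 13 mm farther back than shut.
Start: joints at [-79.211, 33.873, 2.773, 92.16, -1.908, 54.013, -1.931], TCP at [0.202, 0.696, 0.239] pointing down, gripper open.
Joint ranges: [-153.93, 153.93], [-27.13, 128.08], [-72.61, 78.16], [10.71, 143.7], [-87.88, 267.88], [4.46, 118.87], [-176.78, 176.78]. Speed limits (degrees/s): [147.25, 147.25, 180, 180, 180, 180, 180].

INTERFACE

Orientations are given as [roll, pitch, yaw] about the fixed x, y, z axes, in that order (R = Rz(yaw) Ry(pitch) Rx(roll)).
In Python, from plant import bot, camera, camera_model, job gives the robot as it stands.
- The arm moves only by the tool drive_tool, never from a script. Its argument "targets" is a list of rows, each a list of 6 numbers: the shift along the world's x, y, z in m, then the turn, a rotation vector about the world's x, y, z in degrees. In form: [[dx, dy, dz, wx, wy, wz], ...]. A call has 1 to 20 rows; each row shifts and turns the pose as measured when the row begins; what a row does not reach is not made up. A row lasts 1/10 s, in which the tool goes at most 50 mm and 8.59 degrees, less where a joint would pass 70% of its speed; a pose out of reach is approached as far as the arm can. A call is refused whole if a number of a shift passes 0.05 or a number of a turn 8.59, either way. A call with a gripper value outside its range is refused whole. "gripper" is the closure, from 0 (fully open) to 1 (shut), set as the call begins (left out, the last holds). The fingers move at their own pace and stop on an object; the grip force is fixed at half the most. Time passes only in rows, so rows that do not move let the fingers close. It gives the time, the measured TCP pose, the force and the opening at its end, in the units of the state.
- bot.sense(): the state, without advancing time (a new reading comes with each control period).
- camera(name): name is "side" or "top"; returns the picture (480x640x3 uint8, blue, green, red); there is no depth.
- camera_model(name): a dict with "fx", "fy", "cx", "cy" (pixels), "origin" and "attitude" of the camera in the world. Camera axes: x right, y up, looking along -z (the intrinsics and any distortion apply to the point x, -y, -z); pixel columns grow to the right and rows downward; lengths in m; the calibration is good to about 2 mm. A picture is of the moment at which its call begins. camera_model takes no time and is no camera call.
- job.sign_off(): hands the job in, once; it reports no verdict.
The state is a dict: "time_s": time; "qpos": joint angles; "qvel": joint speeds; "tau": joint torques, N m; "tcp_pos": TCP position; "eef_rot": TCP orientation; "wrist_force": force on the tool from outside, world axes, zero at the start; "wrist_torque": the same for the moment, N m; "gripper_width": opening from 0.0 (shut) to 1.0 (fully open).
Only numpy, scipy, OpenCV 4.12 (cv2) and the standard library are available. Lean on these libraries where they do the work, as an engineer would, in place of code of your own. Each camera call takes 0.05 s, during which the arm holds its last target.

TASK

Open the blue power unit of the woodburning pen: turn both orange winged thumbscrews anticlockwise until they stop, so that their wings line up with the slots in the cover. Then lift the aluminium cover plate straight up off the unit by its black handle and lay it flat, handle up and roughly centred, on the black sketch pad, setting it down gently.

Things in the scene. Friction and masses are not known exactly. Their poses are not given: they have to be found in the camera images.
- cover_handle (a point): Centre of the black handle bar (14 mm along x, 44 along y, 20 high) of the loose aluminium cover, 190 (x) x 86 (y) x 5 mm, 0.2 kg; z up. Plate top 24 mm and underside 29 mm below this point. Fitted, it lies loosely flush in the fixed blue unit (203 x 99 x 47 mm), its slots (20 x 46 mm, long in y) round the screws at x = -75 and +75 mm. Raise it 50 mm straight up to clear the screws.
- screw_near_wing (a point): Centre of the orange wing of the thumbscrew nearer the robot: an upright flat bar 34 mm long (this point's x axis), 9 mm thick (y), 26 mm high (z), centred 19 mm above the cover's top face, so 6 mm free under it. The screw belongs to the unit and stays on it. Free space to the handle: over 60 mm from the screw's axis.
- screw_far_wing (a point): The same for the identical orange thumbscrew at the cover's far end, 150 mm from the near one.
- screw_near (a joint): Turn of the near thumbscrew, rad, growing anticlockwise seen from above, about a vertical axis through the wing's centre. Starts at 0 to 0.3 (locked); hard stop at 1.3 (released, wing along the cover's y, in line with its slot); the cover passes over it from about 1.1. It stays where it is left (friction 0.05 N m).
- screw_far (a joint): The same for the far thumbscrew.
- sketch_pad: Black sketch pad lying flat on the desk beside the unit, 170 mm (x) by 125 mm (y) by 16 mm thick, loose, 0.4 kg. The origin is the centre of its underside. It may lie to the left or to the right of the unit.

How it is judged:
By the outcome, as a careful person would: the job done as asked, in the order asked, and still so for the second after the job is handed in, with the robot touching nothing.
It also fails if it takes over 64 s, if anything falls off the work surface, if the arm or the gripper's body presses on something with over 40 N, if the wrist force passes 120 N, or if a joint passes its speed limit or range.

## Working session

There is one attempt and no reset: what is moved stays moved. The work goes in short steps, Python scripts to look and compute and a tool call to move; the robot and the scene stay as the last step left them, time stands still between calls to the robot, and variables do not carry over. Pictures are saved under pics/ and viewed, and the job is handed in when it is done.

Besides the shell and the picture viewer there is one more tool, called after ">>>" as name(argument=value, ...), one argument or row to a line, values as JSON. drive_tool: Moves the arm, as the interface text tells. Its arguments: {"type":"object","properties":{"targets":{"type":"array","items":{"type":"array","items":{"type":"number"}}},"gripper":{"type":"number"}},"required":["targets"]}

```bash
ls; mkdir -p pics
python3 - <<'E'
from plant import bot,camera,camera_model,job
import cv2
print(bot.sense())
for n in("side","top"):
    print(n,camera_model(n)); cv2.imwrite(f"pics/{n}0.png",camera(n))
E
```

```text
pics
{'time_s': 0.0, 'qpos': array([-79.211859  ,  33.9244158 ,   2.76626933,  92.23733422,
        -1.90498174,  54.01565104,  -1.93060482]), 'qvel': array([ 0.09597186,  0.02146962,  0.02247685,  0.01548381,  0.01956837,
        0.00293954, -0.07709521]), 'tau': array([-9.40507107e-05, -5.48700893e+01,  1.54656753e+00, -1.98129112e+01,
        9.46168788e-03,  8.92329728e-03,  2.17979832e-06]), 'tcp_pos': array([0.20136571, 0.69560596, 0.23815093]), 'eef_rot': array([-1.79868934e+02,  9.05904813e-03,  1.63862223e+02]), 'wrist_force': array([0.34491382, 1.00308238, 0.21652291]), 'wrist_torque': array([-0.06696213, -0.02168024, -0.02594633]), 'gripper_width': 0.9971206937430647}
side {'fx': 491.5531182815896, 'fy': 491.5531182815896, 'cx': 320.14339533944997, 'cy': 246.66945714753797, 'origin': array([ 0.22966324, -0.23955963,  0.77066018]), 'attitude': array([ 34.53754381,  -0.47062453, -41.63176375])}
top {'fx': 454.1945451839751, 'fy': 454.1945451839751, 'cx': 317.05255284730623, 'cy': 241.8272501856873, 'origin': array([0.48151631, 0.10259393, 0.91309196]), 'attitude': array([  4.76135685,  -0.99890109, -91.25606046])}
```

View pics/side0.png

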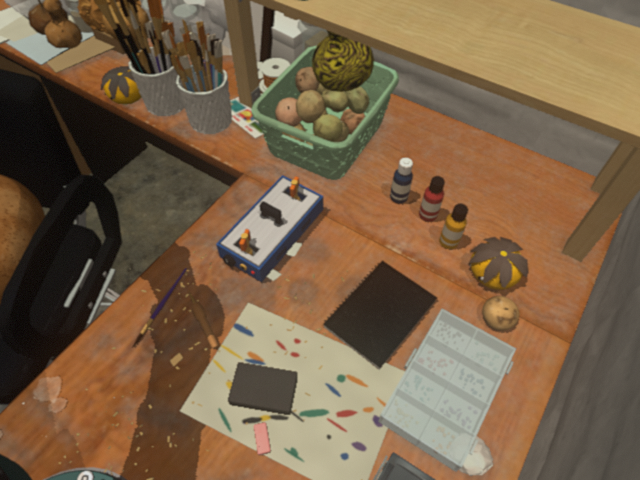

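View pics/top0.png

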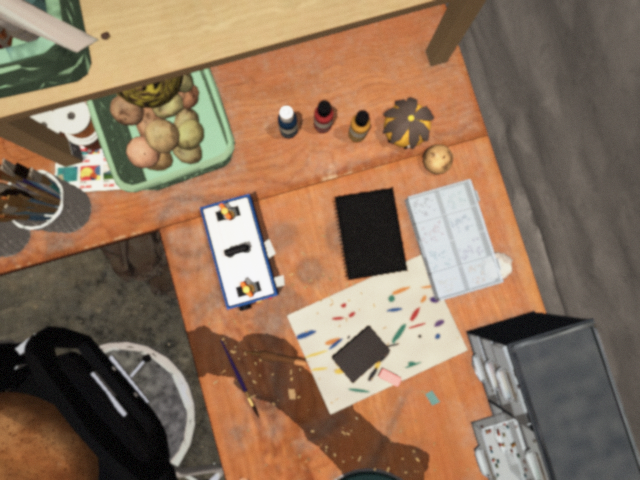

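Both views show the unit at the left: top handle near (237,249), screws near (228,212) and (248,287). The large black pad is at (370,233) in top and (380,312) in side, to the right of the unit. The smaller dark rectangle is a different item.

```bash
cat > h.py <<'E'
import numpy as np, cv2
from scipy.spatial.transform import Rotation as R
from plant import bot,camera,camera_model,job
def rays(name,px):
    m=camera_model(name); px=np.atleast_2d(px).astype(float)
    d=np.c_[(px[:,0]-m['cx'])/m['fx'],-(px[:,1]-m['cy'])/m['fy'],-np.ones(len(px))]
    return np.array(m['origin']),R.from_euler('xyz',m['attitude'],degrees=True).apply(d)
def onplane(name,px,z):
    o,d=rays(name,px); return o+d*((z-o[2])/d[:,2])[:,None]
def tri(p1,p2,n1='side',n2='top'):
    o1,d1=rays(n1,p1);o2,d2=rays(n2,p2);d1=d1[0];d2=d2[0]
    A=np.c_[d1,-d2];s=np.linalg.lstsq(A,o2-o1,rcond=None)[0]
    a=o1+s[0]*d1;b=o2+s[1]*d2
    return (a+b)/2,np.linalg.norm(a-b)
def proj(name,P):
    m=camera_model(name);c=R.from_euler('xyz',m['attitude'],degrees=True).inv().apply(np.atleast_2d(P)-m['origin'])
    return np.c_[m['cx']-m['fx']*c[:,0]/c[:,2],m['cy']+m['fy']*c[:,1]/c[:,2]]
def crop(name,x,y,w,h,k,out,im=None):
    im=camera(name) if im is None else im
    cv2.imwrite(out,cv2.resize(im[y:y+h,x:x+w],None,fx=k,fy=k,interpolation=cv2.INTER_CUBIC))
E
python3 - <<'E'
from h import *
T=cv2.imread('pics/top0.png');S=cv2.imread('pics/side0.png')
crop('top',185,180,120,140,4,'pics/tc.png',T)
crop('side',205,165,130,125,4,'pics/sc.png',S)
for n,im,box in(('top',T,(185,180,305,320)),('side',S,(205,165,335,290))):
    x0,y0,x1,y1=box;sub=im[y0:y1,x0:x1];h=cv2.cvtColor(sub,cv2.COLOR_BGR2HSV)
    ms={'blue':cv2.inRange(h,(105,90,40),(130,255,255)),'white':cv2.inRange(h,(0,0,150),(180,60,255)),'orange':cv2.inRange(h,(5,150,150),(25,255,255))}
    for k,m in ms.items():
        cs,_=cv2.findContours(m,cv2.RETR_EXTERNAL,cv2.CHAIN_APPROX_NONE)
        for c in cs:
            if cv2.contourArea(c)>15: r=cv2.minAreaRect(c);print(n,k,cv2.contourArea(c),np.array(r[0])+[x0,y0],r[1:],)
# pad
for n,im,box in(('top',T,(325,180,412,285)),('side',S,(318,255,445,372))):
    x0,y0,x1,y1=box;g=cv2.inRange(im[y0:y1,x0:x1],(0,0,0),(60,60,60))
    cs,_=cv2.findContours(g,cv2.RETR_EXTERNAL,cv2.CHAIN_APPROX_NONE);c=max(cs,key=cv2.contourArea)
    b=cv2.boxPoints(cv2.minAreaRect(c))+[x0,y0];P=onplane(n,b,.016)
    print(n,b.round(1).tolist(),P.round(4).tolist(),P.mean(0),[np.linalg.norm(P[i]-P[i-1]).round(4) for i in range(4)])
E
```

```text
top blue 61.0 [219.91481018 271.72819519] ((88.81442260742188, 29.814985275268555), 54.1623420715332)
top blue 175.5 [254.42687225 245.71567535] ((106.05206298828125, 27.205547332763672), 68.92251586914062)
top white 124.0 [296.  313.5] ((11.0, 16.0), 90.0)
top white 75.0 [278.5 281. ] ((10.0, 9.0), 90.0)
top white 103.5 [268.94999695 247.8500061 ] ((18.024978637695312, 7.589465618133545), 71.56504821777344)
top white 4341.5 [237.88461304 251.07691956] ((101.1247787475586, 47.62424087524414), 74.74488067626953)
top orange 56.5 [187.5 308. ] ((5.0, 22.0), 0.0)
top orange 15.5 [249.5 292.5] ((5.0, 5.0), 90.0)
top orange 20.5 [244.50000763 286.50001526] ((8.485280990600586, 5.656853675842285), 45.0)
top orange 17.5 [293.11537933 268.92306519] ((6.1017022132873535, 5.824352264404297), 56.3099365234375)
top orange 21.0 [286. 260.] ((6.0, 6.0), 0.0)
top orange 21.5 [228.25000381 215.25000381] ((6.363960266113281, 4.242640495300293), 45.0)
top orange 159.0 [191.82307673 218.18461609] ((12.5419282913208, 16.751806259155273), 74.74488067626953)
top orange 34.0 [236.55999374 191.92000198] ((4.
[... 1444 characters left out ...]
1109] ((20.605396270751953, 3.661586284637451), 21.037511825561523)
side orange 48.5 [238.5 167.5] ((5.0, 15.0), 90.0)
top [[334.3, 197.4], [391.8, 187.6], [405.7, 268.9], [348.3, 278.7]] [[0.6443, 0.0488, 0.016], [0.6621, -0.0671, 0.016], [0.4986, -0.0889, 0.016], [0.4817, 0.0254, 0.016]] [ 0.57167412 -0.02044904  0.016     ] [np.float64(0.1643), np.float64(0.1173), np.float64(0.165), np.float64(0.1156)]
side [[324.2, 323.9], [381.4, 253.5], [436.1, 297.9], [378.9, 368.3]] [[0.4797, 0.0222, 0.016], [0.6543, 0.0584, 0.016], [0.6592, -0.0699, 0.016], [0.4933, -0.0932, 0.016]] [ 0.571619   -0.02064072  0.016     ] [np.float64(0.1162), np.float64(0.1783), np.float64(0.1283), np.float64(0.1675)]
```

View pics/tc.png

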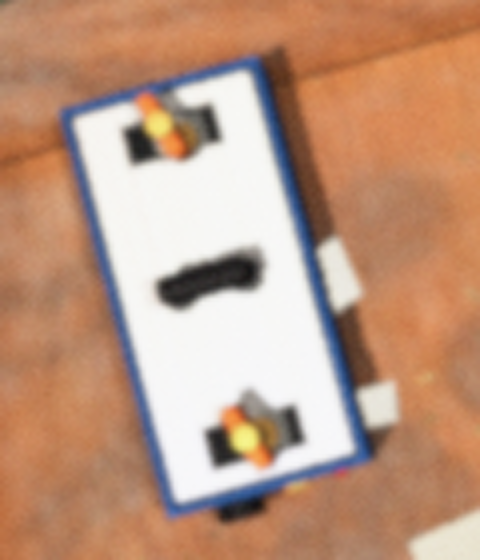

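View pics/sc.png

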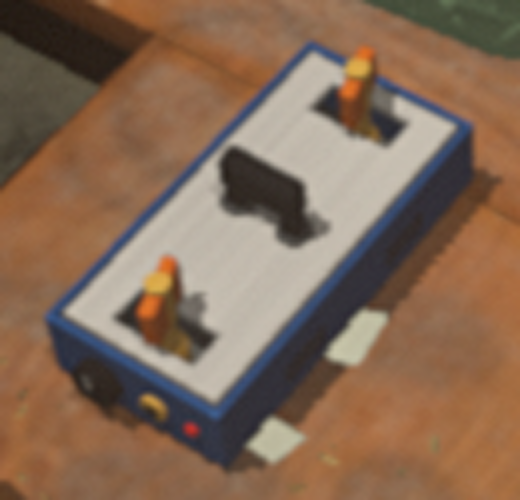

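Run:
```python
from h import *
for n,box in(('top',(195,185,275,310)),('side',(215,170,328,285))):
    x0,y0,x1,y1=box;im=cv2.imread(f'pics/{n}0.png')[y0:y1,x0:x1];h=cv2.cvtColor(im,cv2.COLOR_BGR2HSV)
    m=cv2.inRange(h,(0,0,140),(180,60,255))
    cs,_=cv2.findContours(m,cv2.RETR_EXTERNAL,cv2.CHAIN_APPROX_NONE);c=max(cs,key=cv2.contourArea)
    W=onplane(n,c[:,0]+[x0,y0],.047)
    r=cv2.minAreaRect((W[:,:2]*1000).astype(np.float32));print(n,'plate mm',r)
    b=cv2.boxPoints(r)
    hul=cv2.convexHull(c);M=cv2.moments((W[:,:2]*1000).astype(np.float32)[cv2.convexHull((W[:,:2]*1000).astype(np.float32),returnPoints=False)[:,0]])
    print(' hull centroid',M['m10']/M['m00'],M['m01']/M['m00'])
# hand-picked wing outline ends: crop/4+offset
k=lambda n,p:np.array(p)/4+({'top':(185,180),'side':(205,165)}[n])
for nm,t,s in(('far',(165,125),(356,90)),('near',(246,437),(158,300)),('handle',(210,275),(262,180))):
    print(nm,tri(k('side',s),k('top',t)))
for nm,a,b in (('far',(147,97),(183,154)),('near',(229,408),(263,464))):
    P=onplane('top',[k('top',a),k('top',b)],.079);d=P[0]-P[1];print(nm,P.mean(0),np.degrees(np.arctan2(d[1],d[0])),np.linalg.norm(d))
for nm,a,b in (('handle',(158,293),(262,265)),):
    P=onplane('top',[k('top',a),k('top',b)],.081);d=P[0]-P[1];print(nm,P.mean(0),np.degrees(np.arctan2(d[1],d[0])),np.linalg.norm(d))
```

```text
top plate mm ((539.7410888671875, 237.2738037109375), (193.43661499023438, 90.32154846191406), 14.743078231811523)
 hull centroid 539.8122637224736 237.30187800471856
side plate mm ((538.4198608398438, 236.0748291015625), (189.40594482421875, 86.2235107421875), 14.656719207763672)
 hull centroid 538.4007259179275 235.95790806664735
far (array([0.6128941 , 0.25675246, 0.06085528]), np.float64(0.0016683530822303228))
near (array([0.46653325, 0.21894457, 0.06369703]), np.float64(0.0004977601544130922))
handle (array([0.54017069, 0.23459478, 0.07284512]), np.float64(0.0028953064730615177))
far [0.61053793 0.2529983  0.079     ] 31.420328200729866 0.0314983133221703
near [0.46707006 0.21699411 0.079     ] 30.603158482633585 0.029890237759854294
handle [0.53893913 0.23246412 0.081     ] 104.00118414717825 0.0489924266294213
```

Plate size comes out as 189–193 × 86–90 mm at z = 0.047, so that height is right. Unit centre is (0.539, 0.2365) at yaw 14.7°. Screws are at (0.4665, 0.2175) and (0.6115, 0.2555), with wings at about 31° in the world, which is 0.28 rad. Pad centre is (0.5716, -0.0205) at yaw about 8°. I'll move above the near screw first.

>>> drive_tool(
  targets=[
    [0.0,0.0,0.03,0,0,0],
    [0.008,-0.015,0.03,0,0,-4],
    [0.0165,-0.03,0.01,0,0,-7],
    [0.0165,-0.03,0,0,0,-7],
    [0.0165,-0.03,0,0,0,-7],
    [0.0165,-0.03,0,0,0,-7],
    [0.0165,-0.03,0,0,0,-7],
    [0.0165,-0.03,0,0,0,-7],
    [0.0165,-0.03,0,0,0,-7],
    [0.0165,-0.03,0,0,0,-7],
  ],
  gripper=0.3,
)

```text
time_s: 1.1
tcp_pos: [0.3375, 0.4329, 0.3044]
eef_rot: [-179.4, -0.3, 102.1]
wrist_force: [1.4, -0.7, -1.2]
gripper_width: 0.699
```

```bash
python3 -c "
from h import *
s=bot.sense();print(s['time_s'],s['qpos'].round(1),s['tcp_pos'],s['eef_rot'],s['gripper_width'])"
```

```text
1.1 [-72.6  17.7  20.6 111.6  -8.5  52.3 -35.5] [0.33747531 0.43293263 0.30443662] [-179.41019311   -0.27189225  102.12801385] 0.6986981785375035
```

>>> drive_tool(
  targets=[
    [0.014,-0.023,-0.005,0,0,-7],
    [0.014,-0.023,-0.01,0,0,-7],
    [0.014,-0.023,-0.01,0,0,-7],
    [0.014,-0.023,-0.015,0,0,-7],
    [0.014,-0.023,-0.015,0,0,-7],
    [0.014,-0.023,-0.015,0,0,-7],
    [0.014,-0.023,-0.015,0,0,-7],
    [0.014,-0.023,-0.015,0,0,-7],
    [0.014,-0.023,-0.015,0,0,-7],
    [0,0,0,0,0,0],
  ],
)

```text
time_s: 2.1
tcp_pos: [0.4675, 0.2109, 0.1849]
eef_rot: [-179.6, -0.2, 36.0]
wrist_force: [-0.1, -0.2, 0.4]
gripper_width: 0.696
```

```bash
python3 -c "
from h import *
s=bot.sense();print(s['time_s'],s['qpos'].round(1),s['tcp_pos'],s['eef_rot'],s['gripper_width'])"
```

```text
2.1 [-54.6  26.8  34.4 123.1 -25.8  37.  -56.1] [0.46752039 0.21089298 0.1849297 ] [-179.60428617   -0.18570903   35.9549044 ] 0.6963009299317282
```

>>> drive_tool(
  targets=[
    [0,0.006,-0.015,-0.2,0.2,-5],
    [-0.001,0.001,-0.02,0,0,0],
    [0,0,-0.02,0,0,0],
    [0,0,0,0,0,0],
  ],
)

```text
time_s: 2.5
tcp_pos: [0.466, 0.2198, 0.1286]
eef_rot: [-179.6, 0.1, 31.0]
wrist_force: [-1.6, 0.4, 0.5]
gripper_width: 0.701
```

```bash
python3 -c "
from h import *
s=bot.sense();print(s['time_s'],s['qpos'].round(1),s['tcp_pos'],s['eef_rot'],s['gripper_width'])
a=camera('top')[170:330,170:320];b=camera('side')[150:310,190:340]
cv2.imwrite('pics/a1.png',cv2.resize(np.hstack([a,b]),None,fx=2.6,fy=2.6,interpolation=cv2.INTER_CUBIC))"
```

```text
2.5 [-52.   32.2  30.3 124.7 -32.4  31.  -56.2] [0.46604796 0.21983944 0.12856599] [-1.79551906e+02  8.87932140e-02  3.09783687e+01] 0.700893550114598
```

View pics/a1.png

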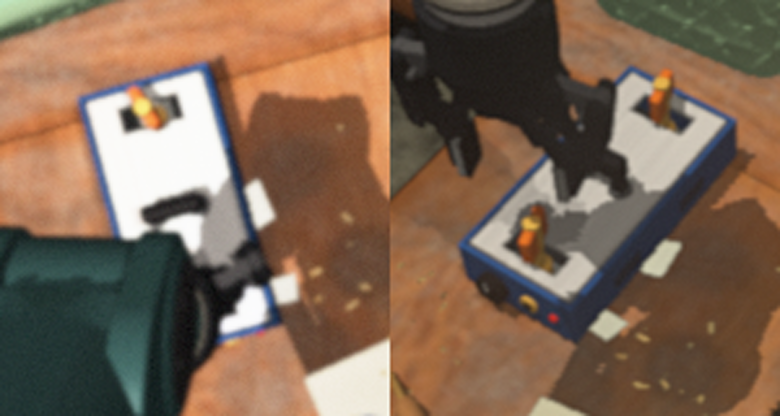

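The fingers hang above the near screw, one on each side of the wing, and nothing has been disturbed. Descending.

>>> drive_tool(
  targets=[
    [0.0005,-0.0015,-0.02,-0.2,0,0],
    [0,0,-0.02,0,0,0],
    [0,0,-0.015,0,0,0],
    [0,0,-0.008,0,0,0],
    [0,0,0,0,0,0],
  ],
)

```text
time_s: 3.1
tcp_pos: [0.4724, 0.2225, 0.0717]
eef_rot: [-179.7, -0.8, 31.2]
wrist_force: [0.2, 1.0, 0.2]
gripper_width: 0.7
```

>>> drive_tool(
  targets=[
    [-0.005,-0.004,-0.003,0,0.8,0],
    [0,0,-0.002,0,0,0],
    [0,0,0,0,0,0],
  ],
)

```text
time_s: 3.4
tcp_pos: [0.4685, 0.2189, 0.0686]
eef_rot: [-179.3, -0.3, 31.2]
wrist_force: [0.5, -0.2, 0.4]
gripper_width: 0.696
```

```bash
python3 -c "
from h import *
s=bot.sense();print(s['time_s'],s['qpos'].round(1),s['tcp_pos'],s['eef_rot'],s['gripper_width'])
a=camera('top')[170:330,170:320];b=camera('side')[150:310,190:340]
cv2.imwrite('pics/a2.png',cv2.resize(np.hstack([a,b]),None,fx=2.6,fy=2.6,interpolation=cv2.INTER_CUBIC))"
```

```text
3.4 [-45.9  37.2  22.6 126.  -38.3  23.4 -50.5] [0.46845154 0.21891827 0.0686307 ] [-179.26477524   -0.25647849   31.23309366] 0.6957889187467134
```

View pics/a2.png

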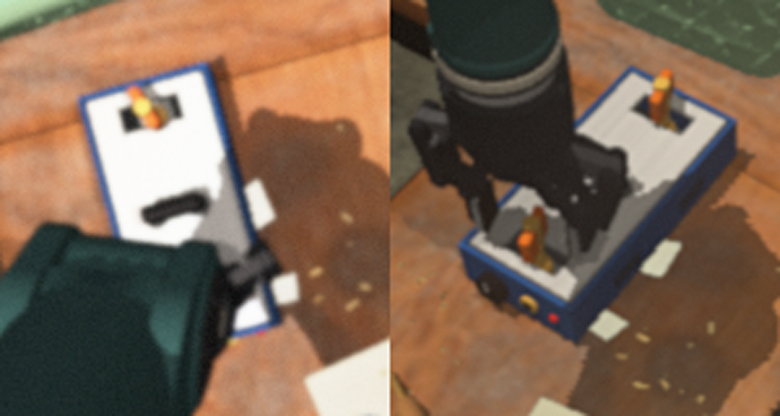

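The wing stands between the two fingers. I'll lower slightly and close.

>>> drive_tool(
  targets=[
    [-0.001,-0.001,-0.003,-0.4,0.3,0],
    [0,0,0,0,0,0],
    [0,0,0,0,0,0],
    [0,0,0,0,0,0],
    [0,0,0,0,0,0],
    [0,0,0,0,0,0],
    [0,0,0,0,0,0],
    [0,0,0,0,0,0],
  ],
  gripper=1,
)

```text
time_s: 4.3
tcp_pos: [0.4673, 0.2186, 0.066]
eef_rot: [-179.4, 0.2, 31.3]
wrist_force: [0.2, -0.2, 1.1]
gripper_width: 0.093
```

>>> drive_tool(
  targets=[
    [0,0,0,0,0,3],
    [0,0,0,0,0,4],
    [0,0,0,0,0,4],
    [0,0,0,0,0,4],
    [0,0,0,0,0,4],
    [0,0,0,0,0,0],
  ],
)

```text
time_s: 4.9
tcp_pos: [0.4676, 0.2184, 0.066]
eef_rot: [-179.5, 0.2, 50.9]
wrist_force: [-0.2, 0.1, 0.4]
gripper_width: 0.093
```

```bash
python3 -c "
from h import *
s=bot.sense();print(s['time_s'],s['qpos'].round(1),s['tcp_pos'],s['eef_rot'],s['wrist_force'],s['wrist_torque'],s['gripper_width'])"
```

```text
4.9 [-43.   36.8  18.2 125.7 -30.9  22.2 -38.2] [0.46762744 0.21836404 0.06598195] [-1.79483827e+02  1.78255610e-01  5.09388847e+01] [-0.18822495  0.13275169  0.42154999] [ 0.0071923  -0.03552297  0.02714275] 0.09300511816002478
```

Turning smoothly with no side forces. Continuing.

>>> drive_tool(
  targets=[
    [0,0,0,0,0,4],
    [0,0,0,0,0,4],
    [0,0,0,0,0,4],
    [0,0,0,0,0,4],
    [0,0,0,0,0,4],
    [0,0,0,0,0,4],
    [0,0,0,0,0,4],
    [0,0,0,0,0,3],
    [0,0,0,0,0,0],
  ],
)

```text
time_s: 5.8
tcp_pos: [0.4681, 0.2182, 0.066]
eef_rot: [-179.5, 0.2, 82.1]
wrist_force: [-0.4, 0.3, 1.2]
gripper_width: 0.087
```

```bash
python3 -c "
from h import *
s=bot.sense();print(s['time_s'],s['qpos'].round(1),s['tcp_pos'],s['eef_rot'],s['wrist_force'],s['wrist_torque'],s['gripper_width'])"
```

```text
5.8 [-38.   35.9  11.1 125.4 -19.   20.7 -19. ] [0.46812141 0.21816425 0.06596812] [-1.79548186e+02  1.52432006e-01  8.21489534e+01] [-0.40776654  0.26089703  1.23995783] [ 0.00955155 -0.04294922  0.0381681 ] 0.08692376941503603
```

>>> drive_tool(
  targets=[
    [0,0,0,0,0,3],
    [0,0,0,0,0,3],
    [0,0,0,0,0,2],
    [0,0,0,0,0,2],
  ],
)

```text
time_s: 6.2
tcp_pos: [0.4683, 0.2182, 0.066]
eef_rot: [-179.6, 0.2, 92.0]
wrist_force: [-1.0, 0.7, 0.0]
gripper_width: 0.09
```

```bash
python3 -c "
from h import *
s=bot.sense();print(s['time_s'],s['qpos'].round(1),s['tcp_pos'],s['eef_rot'],s['wrist_force'],s['wrist_torque'],s['gripper_width'])"
```

```text
6.2 [-36.5  35.7   8.9 125.3 -15.1  20.5 -13. ] [0.46832425 0.21817386 0.06596105] [-1.79578855e+02  1.59839971e-01  9.20358501e+01] [-0.9811858   0.6510623   0.02221303] [ 0.01083111 -0.02285668 -0.03714739] 0.08977849754385754
```

>>> drive_tool(
  targets=[
    [0,0,0,0,0,2],
    [0,0,0,0,0,1],
    [0,0,0,0,0,0],
  ],
)

```text
time_s: 6.5
tcp_pos: [0.4684, 0.2182, 0.066]
eef_rot: [-179.6, 0.2, 95.2]
wrist_force: [-1.0, 1.1, 1.1]
gripper_width: 0.095
```

```bash
python3 -c "
from h import *
s=bot.sense();print(s['time_s'],s['qpos'].round(1),s['tcp_pos'],s['eef_rot'],s['wrist_force'],s['wrist_torque'],s['gripper_width'])"
```

```text
6.5 [-36.   35.6   8.2 125.3 -13.8  20.4 -11.1] [0.46835849 0.21816425 0.06596476] [-1.79584090e+02  1.58843638e-01  9.52239252e+01] [-0.97742264  1.06643381  1.06963625] [ 0.05038481 -0.05194116  0.03501191] 0.09543251073799396
```

The measured width is growing, which means the wing is twisting in the pads at its stop (expected 89°). Releasing, rising and looking.

>>> drive_tool(
  targets=[
    [0,0,0,0,0,0],
    [0,0,0,0,0,0],
    [0,0,0,0,0,0],
    [0,0,0.01,0,0,0],
    [0,0,0.02,0,0,-3],
    [0.01,0,0.025,0,0,-8],
    [0.03,0.008,0.02,0,0,-8],
    [0.03,0.008,0,0,0,-8],
    [0.03,0.008,0,0,0,-8],
    [0.03,0.008,0,0,0,-8],
    [0.01,0.003,0,0,0,-8],
    [0,0,0,0,0,-8],
    [0,0,0,0,0,0],
  ],
  gripper=0.35,
)

```text
time_s: 7.8
tcp_pos: [0.6115, 0.2536, 0.1517]
eef_rot: [-179.1, -0.4, 33.9]
wrist_force: [0.1, -0.3, -0.3]
gripper_width: 0.651
```

```bash
python3 -c "
from h import *
s=bot.sense();print(s['time_s'],s['qpos'].round(1),s['tcp_pos'],s['eef_rot'],s['wrist_force'],s['wrist_torque'],s['gripper_width'])
a=camera('top')[170:330,170:320];b=camera('side')[150:310,190:340]
cv2.imwrite('pics/a3.png',cv2.resize(np.hstack([a,b]),None,fx=2.6,fy=2.6,interpolation=cv2.INTER_CUBIC))"
```

```text
7.8 [-45.7  38.4  29.8 105.4 -28.1  43.5 -56.5] [0.61151903 0.25362104 0.15167257] [-179.12851756   -0.35182369   33.89269705] [ 0.07041882 -0.26967128 -0.34044045] [-0.04220542  0.02930434 -0.01729913] 0.6506788665374701
```

View pics/a3.png

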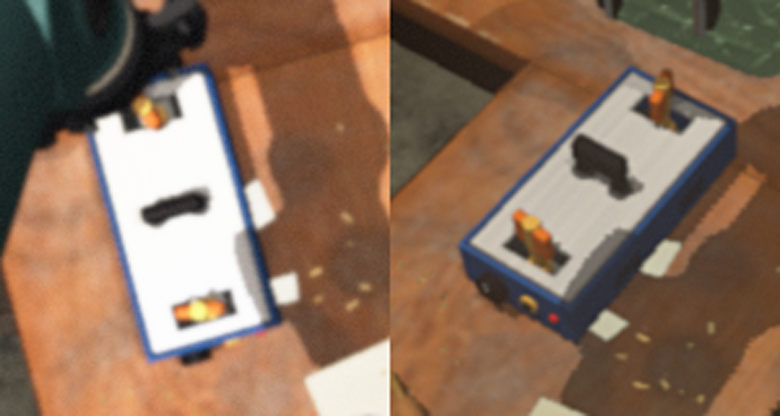

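The near wing now lies across the cover, along its slot, at about (200,310) in the left panel. The far wing is untouched. Descending on the far one.

>>> drive_tool(
  targets=[
    [0.001,0.002,-0.02,-0.8,0.4,-3],
    [0,0,-0.02,0,0,0],
    [0,0,-0.02,0,0,0],
    [0,0,-0.008,0,0,0],
    [0,0,0,0,0,0],
  ],
)

```text
time_s: 8.4
tcp_pos: [0.6102, 0.2555, 0.0842]
eef_rot: [-179.4, 0.4, 31.6]
wrist_force: [-0.6, -0.2, 1.1]
gripper_width: 0.653
```

>>> drive_tool(
  targets=[
    [0.003,0.001,-0.006,-0.5,-0.4,0],
    [0,0,-0.007,0,0,0],
    [0,0,-0.005,0,0,0],
    [0,0,0,0,0,0],
  ],
)

```text
time_s: 8.8
tcp_pos: [0.6146, 0.2569, 0.0674]
eef_rot: [180.0, 0.1, 31.7]
wrist_force: [0.1, -0.4, -0.3]
gripper_width: 0.656
```

```bash
python3 -c "
from h import *
s=bot.sense();print(s['time_s'],s['qpos'].round(1),s['tcp_pos'],s['eef_rot'],s['wrist_force'],s['wrist_torque'],s['gripper_width'])
a=camera('top')[170:330,170:320];b=camera('side')[150:310,190:340]
cv2.imwrite('pics/a4.png',cv2.resize(np.hstack([a,b]),None,fx=2.6,fy=2.6,interpolation=cv2.INTER_CUBIC))"
```

```text
8.8 [-43.9  45.   26.5 106.6 -32.2  36.2 -55.9] [0.61462203 0.25689838 0.06742423] [1.79956068e+02 7.64724433e-02 3.16701722e+01] [ 0.14327037 -0.39569589 -0.29450876] [0.02094838 0.0024844  0.02662065] 0.65591601080918
```

View pics/a4.png

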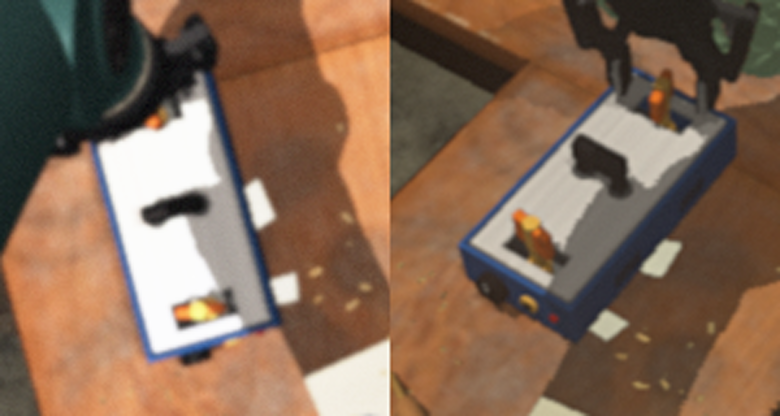

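The far wing is midway between the fingers. Closing.

>>> drive_tool(
  targets=[
    [-0.001,-0.001,-0.0015,0,0,0],
    [0,0,0,0,0,0],
    [0,0,0,0,0,0],
    [0,0,0,0,0,0],
    [0,0,0,0,0,0],
    [0,0,0,0,0,0],
    [0,0,0,0,0,0],
    [0,0,0,0,0,0],
  ],
  gripper=1,
)

```text
time_s: 9.7
tcp_pos: [0.6134, 0.2574, 0.0673]
eef_rot: [-179.9, -0.0, 31.7]
wrist_force: [-0.7, 0.9, -0.0]
gripper_width: 0.09
```

>>> drive_tool(
  targets=[
    [0,0,0,0,0,3],
    [0,0,0,0,0,4],
    [0,0,0,0,0,4],
    [0,0,0,0,0,4],
    [0,0,0,0,0,4],
    [0,0,0,0,0,0],
  ],
)

```text
time_s: 10.3
tcp_pos: [0.6135, 0.2574, 0.0673]
eef_rot: [-179.9, -0.0, 51.4]
wrist_force: [-0.8, 1.5, 1.1]
gripper_width: 0.092
```

```bash
python3 -c "
from h import *
s=bot.sense();print(s['time_s'],s['qpos'].round(1),s['tcp_pos'],s['eef_rot'],s['wrist_force'],s['wrist_torque'],s['gripper_width'])"
```

```text
10.3 [-40.6  43.8  21.2 106.6 -26.3  34.5 -41.5] [0.61346624 0.25743693 0.06732461] [-1.79931459e+02 -2.58068794e-02  5.13688111e+01] [-0.80862952  1.49432545  1.10451865] [0.14631525 0.06615042 0.05513652] 0.09193800395833349
```

>>> drive_tool(
  targets=[
    [0,0,0,0,0,4],
    [0,0,0,0,0,4],
    [0,0,0,0,0,4],
    [0,0,0,0,0,4],
    [0,0,0,0,0,4],
    [0,0,0,0,0,4],
    [0,0,0,0,0,4],
    [0,0,0,0,0,3],
    [0,0,0,0,0,3],
    [0,0,0,0,0,3],
    [0,0,0,0,0,2],
    [0,0,0,0,0,2],
    [0,0,0,0,0,2],
    [0,0,0,0,0,1],
    [0,0,0,0,0,0],
  ],
)

```text
time_s: 11.8
tcp_pos: [0.6134, 0.2575, 0.0673]
eef_rot: [-179.9, -0.0, 96.0]
wrist_force: [-1.0, 0.5, 0.8]
gripper_width: 0.092
```

```bash
python3 -c "
from h import *
s=bot.sense();print(s['time_s'],s['qpos'].round(1),s['tcp_pos'],s['eef_rot'],s['wrist_force'],s['wrist_torque'],s['gripper_width'])"
```

```text
11.8 [-33.   42.2   9.5 106.2 -11.9  32.6  -9.9] [0.61342937 0.25750076 0.06730971] [-1.79947313e+02 -3.98507059e-02  9.59679996e+01] [-1.04789967  0.48762889  0.81114491] [0.23809829 0.12057779 0.08051058] 0.0919448756683718
```

>>> drive_tool(
  targets=[
    [0,0,0,0,0,0],
    [0,0,0,0,0,0],
    [0,0,0,0,0,0],
    [0,0,0.01,0,0,0],
    [0,0,0.02,0,0,0],
    [-0.01,0,0.03,0,0,2],
    [-0.025,-0.007,0.02,0,0,3],
    [-0.025,-0.007,0,0,0,3],
    [-0.012,-0.005,0,0,0,1],
    [0,0,0,0,0,0],
  ],
  gripper=0.3,
)

```text
time_s: 12.8
tcp_pos: [0.5431, 0.2346, 0.1536]
eef_rot: [179.6, 0.2, 105.1]
wrist_force: [0.0, 0.5, -0.3]
gripper_width: 0.703
```

```bash
python3 -c "
from h import *
s=bot.sense();print(s['time_s'],s['qpos'].round(1),s['tcp_pos'],s['eef_rot'],s['wrist_force'],s['wrist_torque'],s['gripper_width'])
a=camera('top')[170:330,170:320];b=camera('side')[150:310,190:340]
cv2.imwrite('pics/a5.png',cv2.resize(np.hstack([a,b]),None,fx=2.6,fy=2.6,interpolation=cv2.INTER_CUBIC))"
```

```text
12.8 [-34.5  30.9   9.2 114.1  -7.7  35.3  -5.3] [0.54314312 0.23464459 0.15361699] [179.62211744   0.19905727 105.06136508] [ 0.0277536   0.51737846 -0.27472581] [ 0.04826738 -0.04458353  0.01258826] 0.7025294057211043
```

View pics/a5.png

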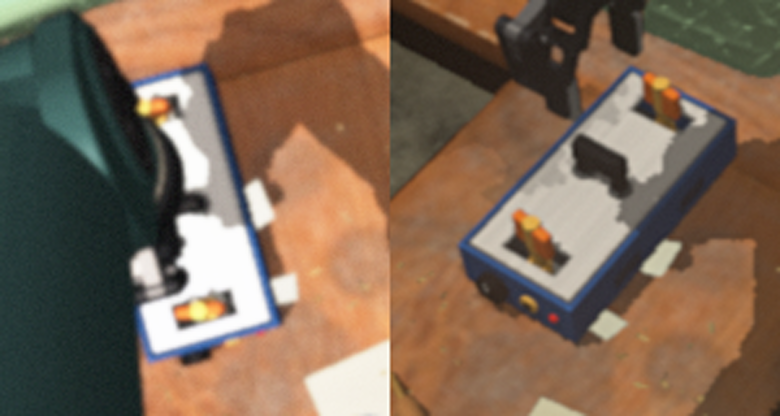

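Both wings now lie along their slots. Going down on the handle at (0.541, 0.238).

>>> drive_tool(
  targets=[
    [-0.002,0.003,-0.02,0.4,0,0],
    [0,0,-0.025,0,0,0],
    [0,0,-0.02,0,0,0],
    [0,0,-0.008,0,0,0],
    [0,0,0,0,0,0],
  ],
)

```text
time_s: 13.4
tcp_pos: [0.5514, 0.2412, 0.0774]
eef_rot: [178.9, -0.2, 104.8]
wrist_force: [0.6, -0.8, -0.3]
gripper_width: 0.702
```

>>> drive_tool(
  targets=[
    [-0.01,-0.003,-0.004,1,0.2,0],
    [0,0,-0.006,0,0,0],
    [0,0,-0.004,0,0,0],
    [0,0,0,0,0,0],
  ],
)

```text
time_s: 13.8
tcp_pos: [0.5427, 0.2382, 0.064]
eef_rot: [178.6, -1.3, 104.8]
wrist_force: [-0.5, -0.1, -0.2]
gripper_width: 0.702
```

```bash
python3 -c "
from h import *
s=bot.sense();print(s['time_s'],s['qpos'].round(1),s['tcp_pos'],s['eef_rot'],s['wrist_force'],s['wrist_torque'],s['gripper_width'])
a=camera('top')[170:330,170:320];b=camera('side')[150:310,190:340]
cv2.imwrite('pics/a6.png',cv2.resize(np.hstack([a,b]),None,fx=2.6,fy=2.6,interpolation=cv2.INTER_CUBIC))"
```

```text
13.8 [-31.2  38.3   5.2 116.9 -10.6  23.6  -2.8] [0.54269935 0.23816919 0.06398433] [178.62189276  -1.34209812 104.75316238] [-0.48293188 -0.0711767  -0.1723031 ] [-0.01888813  0.05793257 -0.05796861] 0.7019856491804213
```

View pics/a6.png

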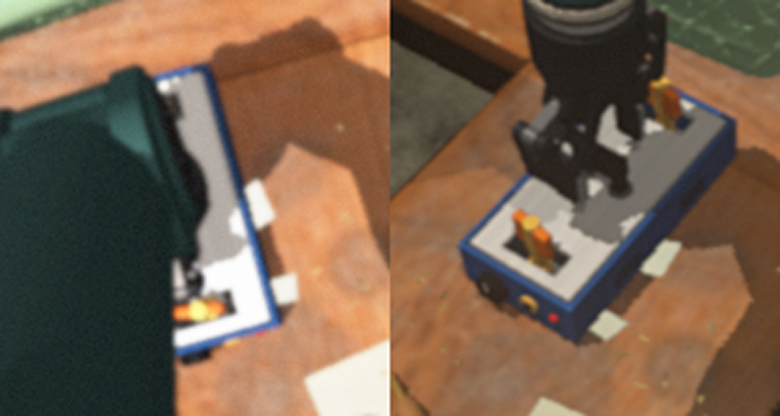

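```bash
cat >> h.py <<'E'
def corr(yaw):
    r=R.from_euler('xyz',bot.sense()['eef_rot'],degrees=True)
    return (R.from_euler('xyz',[180,0,yaw],degrees=True)*r.inv()).as_rotvec(degrees=True).round(2)
E
python3 -c "
from h import *
print(corr(104.7))"
```

```text
[-1.67  1.05 -0.05]
```

>>> drive_tool(
  targets=[
    [-0.001,0,-0.001,-1.6,1.0,0],
    [0,0,0,0,0,0],
    [-0.001,0,-0.001,0,0,0],
    [0,0,0,0,0,0],
  ],
)

```text
time_s: 14.3
tcp_pos: [0.5421, 0.239, 0.0637]
eef_rot: [179.8, -0.1, 104.7]
wrist_force: [0.2, -0.7, 0.9]
gripper_width: 0.702
```

```bash
python3 -c "
from h import *
print(corr(104.7),bot.sense()['tcp_pos'])"
```

```text
[-0.14  0.2  -0.05] [0.5421433  0.23897841 0.06370825]
```

>>> drive_tool(
  targets=[
    [-0.001,-0.001,-0.002,0,0,0],
    [0,0,0,0,0,0],
    [0,0,0,0,0,0],
    [0,0,0,0,0,0],
    [0,0,0,0,0,0],
    [0,0,0,0,0,0],
    [0,0,0,0,0,0],
    [0,0,0,0,0,0],
  ],
  gripper=1,
)

```text
time_s: 15.1
tcp_pos: [0.5409, 0.2373, 0.0618]
eef_rot: [179.8, -0.1, 104.7]
wrist_force: [-0.3, -0.4, 0.0]
gripper_width: 0.153
```

```bash
python3 -c "
from h import *
s=bot.sense();print(corr(104.7),s['tcp_pos'],s['wrist_force'],s['wrist_torque'],s['gripper_width']*85)"
```

```text
[-0.17  0.2   0.  ] [0.54092602 0.23729687 0.06184389] [-0.30633335 -0.36617064  0.01336338] [-0.11877952  0.10511832 -0.02068072] 12.969883734661106
```

Measured 13 mm against the 14 mm bar, so the handle is held. Lifting slowly, with drift checks because the earlier fast rows wandered sideways.

>>> drive_tool(
  targets=[
    [0,0,0.003,0,0,0],
    [0,0,0.005,0,0,0],
    [0,0,0.005,0,0,0],
    [0,0,0,0,0,0],
  ],
)

```text
time_s: 15.5
tcp_pos: [0.5401, 0.2368, 0.0752]
eef_rot: [179.9, -0.1, 104.7]
wrist_force: [0.7, 0.9, -1.8]
gripper_width: 0.152
```

```bash
python3 -c "
from h import *
s=bot.sense();print(corr(104.7),s['tcp_pos'],s['wrist_force'],s['wrist_torque'],s['gripper_width']*85)"
```

```text
[-0.12  0.12  0.  ] [0.54012058 0.23678561 0.0751637 ] [ 0.74017559  0.89902601 -1.78626488] [-0.01222696 -0.05678411 -0.02112496] 12.927444693558876
```

>>> drive_tool(
  targets=[
    [0.0005,0.0005,0.005,0,0,0],
    [0,0,0.007,0,0,0],
    [0,0,0.007,0,0,0],
    [0.0005,0,0.007,0,0,0],
    [0,0,0,0,0,0],
  ],
)

```text
time_s: 16.0
tcp_pos: [0.5413, 0.2374, 0.104]
eef_rot: [179.8, -0.1, 104.7]
wrist_force: [0.5, 0.2, -1.3]
gripper_width: 0.153
```

```bash
python3 -c "
from h import *
s=bot.sense();print(corr(104.7),s['tcp_pos'],s['wrist_force'],s['wrist_torque'],s['gripper_width']*85)
a=camera('top')[170:330,170:320];b=camera('side')[130:290,190:340]
cv2.imwrite('pics/a7.png',cv2.resize(np.hstack([a,b]),None,fx=2.6,fy=2.6,interpolation=cv2.INTER_CUBIC))"
```

```text
[-0.14  0.16  0.  ] [0.54130021 0.23738812 0.10395312] [ 0.48348999  0.21356362 -1.30168556] [-0.0242464  -0.06456306 -0.02730918] 13.0080388991642
```

View pics/a7.png

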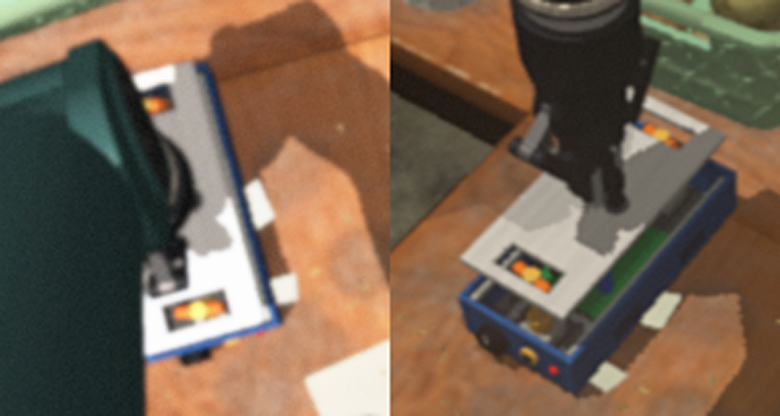

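The cover is coming up level and clear, with both wings passing cleanly through the slots. I'll finish the lift, then carry it to the pad.

>>> drive_tool(
  targets=[
    [0,0,0.007,0,0,0],
    [0,0,0.008,0,0,0],
    [0,0,0.008,0,0,0],
    [0,0,0.01,0,0,0],
    [0,0,0.01,0,0,0],
    [0,0,0.005,0,0,0],
    [0.001,-0.006,0,0,0,0],
    [0.002,-0.012,0,0,0,-0.5],
    [0.002,-0.018,0,0,0,-0.6],
    [0.002,-0.018,0,0,0,-0.6],
    [0.002,-0.018,0,0,0,-0.6],
    [0.002,-0.018,0,0,0,-0.6],
    [0.002,-0.018,0,0,0,-0.6],
    [0.002,-0.018,0,0,0,-0.6],
    [0.002,-0.018,0,0,0,-0.6],
    [0.002,-0.018,0,0,0,-0.6],
    [0.002,-0.018,0,0,0,-0.6],
    [0.002,-0.018,0,0,0,-0.6],
    [0.002,-0.012,0,0,0,0],
    [0,-0.006,0,0,0,0],
  ],
)

```text
time_s: 18.1
tcp_pos: [0.56, -0.0131, 0.1515]
eef_rot: [-179.4, 0.4, 96.4]
wrist_force: [0.5, 0.4, -2.0]
gripper_width: 0.152
```

```bash
python3 -c "
from h import *
s=bot.sense();print(corr(97.9),s['tcp_pos'],s['qpos'].round(1),s['wrist_force'],s['wrist_torque'],s['gripper_width']*85)
a=camera('top')[170:330,170:450];b=camera('side')[150:380,190:450]
cv2.imwrite('pics/a8t.png',cv2.resize(a,None,fx=2.6,fy=2.6));cv2.imwrite('pics/a8s.png',cv2.resize(b,None,fx=2.4,fy=2.4))"
```

```text
[ 0.46 -0.55  1.46] [ 0.56004213 -0.01306508  0.15154476] [-11.3  29.6  10.7 117.6  -8.6  34.1  11.6] [ 0.50244159  0.43369997 -2.01392815] [ 0.02625883 -0.02122297 -0.03277872] 12.960074134054842
```

View pics/a8s.png

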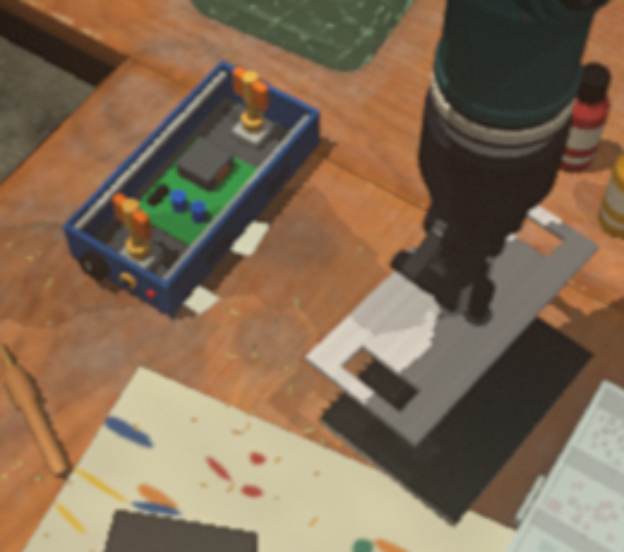

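View pics/a8t.png

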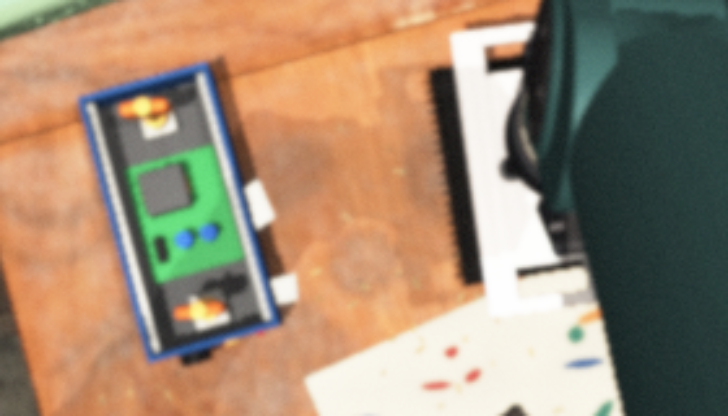

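The cover is held flat above the pad and the unit is left open with both screws standing. Correcting position and tilt, then descending.

>>> drive_tool(
  targets=[
    [0.0065,-0.003,-0.004,0.4,-0.5,1.4],
    [0.0065,-0.0035,-0.01,0,0,0],
    [0,0,-0.01,0,0,0],
    [0,0,-0.01,0,0,0],
    [0,0,-0.01,0,0,0],
    [0,0,-0.01,0,0,0],
    [0,0,-0.01,0,0,0],
    [0,0,-0.005,0,0,0],
    [0,0,0,0,0,0],
  ],
)

```text
time_s: 19.1
tcp_pos: [0.5713, -0.0129, 0.075]
eef_rot: [-179.7, -0.2, 98.3]
wrist_force: [-0.3, 0.0, -2.1]
gripper_width: 0.151
```

```bash
python3 -c "
from h import *
s=bot.sense();print(corr(97.9),s['tcp_pos'],s['wrist_force'],s['wrist_torque'])"
```

```text
[-0.17 -0.35 -0.38] [ 0.57134156 -0.01287917  0.07502354] [-0.27481563  0.02932412 -2.07149677] [-0.00799407  0.01430578 -0.01415103]
```

>>> drive_tool(
  targets=[
    [0.002,-0.006,-0.007,-0.2,-0.3,0],
    [0,-0.001,-0.007,0,0,0],
    [0,0,-0.006,0,0,0],
    [0,0,-0.005,0,0,0],
    [0,0,-0.003,0,0,0],
    [0,0,0,0,0,0],
  ],
)

```text
time_s: 19.7
tcp_pos: [0.5745, -0.0211, 0.0453]
eef_rot: [179.9, 0.1, 98.2]
wrist_force: [-0.4, -0.2, -2.0]
gripper_width: 0.154
```

```bash
python3 -c "
from h import *
s=bot.sense();print(corr(97.9),s['tcp_pos'],s['wrist_force'],s['wrist_torque'])
b=camera('side')[220:380,290:470]
cv2.imwrite('pics/a9s.png',cv2.resize(b,None,fx=3.5,fy=3.5))"
```

```text
[ 0.07  0.1  -0.32] [ 0.57446712 -0.0211046   0.04531364] [-0.40528131 -0.18854601 -1.96274901] [-0.10359848  0.00532532 -0.01355998]
```

View pics/a9s.png

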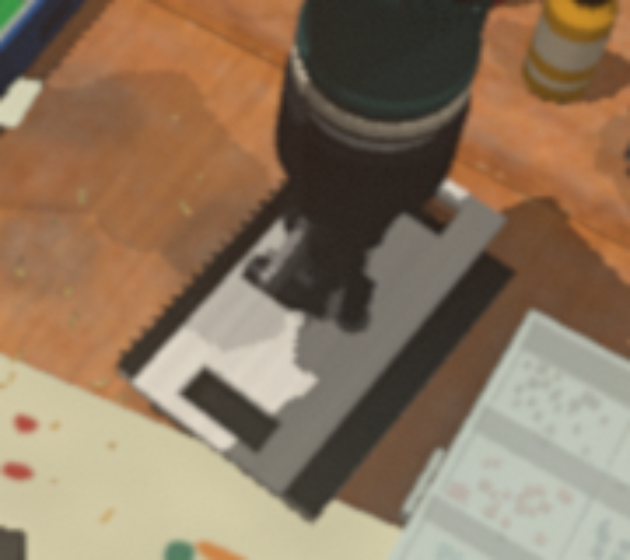

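The plate is centred on the pad and level, about 9 mm above it. Setting down in small steps.

>>> drive_tool(
  targets=[
    [0,0,-0.003,0,0,0],
    [0,0,-0.002,0,0,0],
    [0,0,-0.002,0,0,0],
    [0,0,-0.001,0,0,0],
    [0,0,0,0,0,0],
  ],
)

```text
time_s: 20.25
tcp_pos: [0.5752, -0.0208, 0.0375]
eef_rot: [179.8, 0.1, 98.3]
wrist_force: [-0.3, 0.8, -1.6]
gripper_width: 0.15
```

>>> drive_tool(
  targets=[
    [0,0,-0.001,0,0,0],
    [0,0,0,0,0,0],
  ],
)

```text
time_s: 20.45
tcp_pos: [0.5752, -0.0208, 0.0365]
eef_rot: [179.8, 0.1, 98.3]
wrist_force: [0.2, -0.3, -1.4]
gripper_width: 0.152
```

>>> drive_tool(
  targets=[
    [0,0,-0.001,0,0,0],
    [0,0,0,0,0,0],
  ],
)

```text
time_s: 20.65
tcp_pos: [0.5753, -0.0207, 0.0355]
eef_rot: [179.8, 0.1, 98.3]
wrist_force: [0.1, -0.5, -1.2]
gripper_width: 0.152
```

>>> drive_tool(
  targets=[
    [0,0,-0.001,0,0,0],
    [0,0,0,0,0,0],
  ],
)

```text
time_s: 20.85
tcp_pos: [0.5753, -0.0208, 0.0345]
eef_rot: [179.8, 0.1, 98.3]
wrist_force: [0.5, -0.1, -2.1]
gripper_width: 0.155
```

```bash
python3 -c "
from h import *
s=bot.sense();print(corr(97.9),s['tcp_pos'],s['wrist_force'],s['wrist_torque'])"
```

```text
[ 0.05  0.23 -0.35] [ 0.57534194 -0.0207635   0.0344792 ] [ 0.47785287 -0.12994845 -2.07391128] [0.06501153 0.02757964 0.03993837]
```

>>> drive_tool(
  targets=[
    [0,0,-0.001,0,0,0],
    [0,0,0,0,0,0],
  ],
)

```text
time_s: 21.05
tcp_pos: [0.5753, -0.0208, 0.0334]
eef_rot: [179.8, 0.1, 98.3]
wrist_force: [-0.1, 0.2, -1.7]
gripper_width: 0.154
```

>>> drive_tool(
  targets=[
    [0,0,-0.001,0,0,0],
    [0,0,0,0,0,0],
  ],
)

```text
time_s: 21.25
tcp_pos: [0.5754, -0.0208, 0.0323]
eef_rot: [179.8, 0.1, 98.3]
wrist_force: [0.1, 0.6, -1.6]
gripper_width: 0.152
```

>>> drive_tool(
  targets=[
    [0,0,-0.001,0,0,0],
    [0,0,0,0,0,0],
  ],
)

```text
time_s: 21.45
tcp_pos: [0.5755, -0.0208, 0.0317]
eef_rot: [179.8, 0.1, 98.2]
wrist_force: [0.1, -1.2, -1.4]
gripper_width: 0.155
```

```bash
python3 -c "
from h import *
s=bot.sense();print(corr(97.9),s['tcp_pos'],s['wrist_force'],s['wrist_torque'])
b=camera('side')[220:380,290:470]
cv2.imwrite('pics/a10s.png',cv2.resize(b,None,fx=3.5,fy=3.5,interpolation=cv2.INTER_CUBIC))
print(proj('side',[[.57,-.02,.016],[.57,-.02,.021]]))"
```

```text
[ 0.05  0.24 -0.35] [ 0.57554165 -0.02083562  0.03174561] [ 0.07352744 -1.18842225 -1.4361998 ] [ 0.06806749  0.10151156 -0.01818133]
[[379.76019961 308.96440085]
 [380.07673991 307.61021668]]
```

View pics/a10s.png

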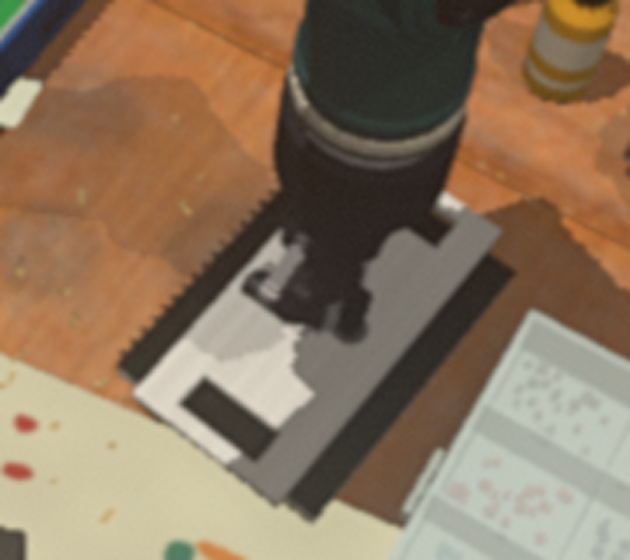

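The plate is nearly on the pad. The last step fell short (0.6 of 1 mm), which may be contact.

>>> drive_tool(
  targets=[
    [0,0,-0.001,0,0,0],
    [0,0,0,0,0,0],
  ],
)

```text
time_s: 21.7
tcp_pos: [0.5756, -0.0208, 0.0319]
eef_rot: [179.8, 0.1, 98.2]
wrist_force: [-0.4, -0.8, -1.6]
gripper_width: 0.15
```

```bash
python3 -c "
from h import *
s=bot.sense();print(corr(97.9),s['tcp_pos'],s['wrist_force'],s['wrist_torque'])"
```

```text
[ 0.03  0.24 -0.34] [ 0.57558425 -0.02081325  0.03186348] [-0.42604797 -0.7795601  -1.59887127] [ 0.00547599 -0.00234316 -0.02216944]
```

>>> drive_tool(
  targets=[
    [0,0,-0.002,0,0,0],
  ],
)

```text
time_s: 21.8
tcp_pos: [0.5758, -0.0209, 0.0315]
eef_rot: [179.8, 0.0, 98.2]
wrist_force: [-6.3, 0.5, 30.5]
gripper_width: 0.151
```

```bash
python3 -c "
from h import *
s=bot.sense();print(s['tcp_pos'],s['wrist_force'],s['wrist_torque'],s['qpos'].round(1))"
```

```text
[ 0.57576035 -0.02085202  0.03153344] [-6.28605256  0.45532052 30.50159111] [0.23455298 1.28037463 0.03769295] [ -6.6  41.1   5.9 118.5 -11.1  20.7  16.4]
```

Firm contact at z ≈ 0.0318, so the plate is seated. Relaxing and opening.

>>> drive_tool(
  targets=[
    [0,0,0.0003,0,0,0],
    [0,0,0,0,0,0],
  ],
)

```text
time_s: 22.0
tcp_pos: [0.5762, -0.021, 0.0324]
eef_rot: [179.7, 0.0, 98.2]
wrist_force: [0.5, 0.0, -1.1]
gripper_width: 0.15
```

>>> drive_tool(
  targets=[
    [0,0,0,0,0,0],
    [0,0,0,0,0,0],
    [0,0,0,0,0,0],
    [0,0,0,0,0,0],
  ],
  gripper=0.4,
)

```text
time_s: 22.4
tcp_pos: [0.5766, -0.021, 0.0317]
eef_rot: [179.7, 0.1, 98.2]
wrist_force: [-1.0, -0.8, 0.2]
gripper_width: 0.603
```

>>> drive_tool(
  targets=[
    [0,0,0.005,0,0,0],
    [0,0,0.01,0,0,0],
    [0,0,0.015,0,0,0],
    [0,0,0.02,0,0,0],
    [0,0,0.025,0,0,0],
    [0,0,0.03,0,0,0],
    [0,0,0.03,0,0,0],
    [-0.02,0,0.03,0,0,0],
    [-0.03,0,0.03,0,0,0],
    [-0.03,0,0.02,0,0,0],
    [-0.02,0,0,0,0,0],
    [0,0,0,0,0,0],
  ],
)

```text
time_s: 23.6
tcp_pos: [0.4737, -0.0215, 0.2676]
eef_rot: [178.9, 0.0, 98.2]
wrist_force: [0.2, -0.5, 0.4]
gripper_width: 0.599
```

```bash
python3 -c "
from h import *
s=bot.sense();print(s['time_s'],s['tcp_pos'],s['wrist_force'])
cv2.imwrite('pics/b1t.png',camera('top'));cv2.imwrite('pics/b1s.png',camera('side'))
b=cv2.imread('pics/b1s.png')[150:380,190:450];cv2.imwrite('pics/b1sc.png',cv2.resize(b,None,fx=2.4,fy=2.4))"
```

```text
23.6 [ 0.47368111 -0.02152036  0.26757609] [ 0.15034347 -0.50048061  0.38945641]
```

View pics/b1sc.png

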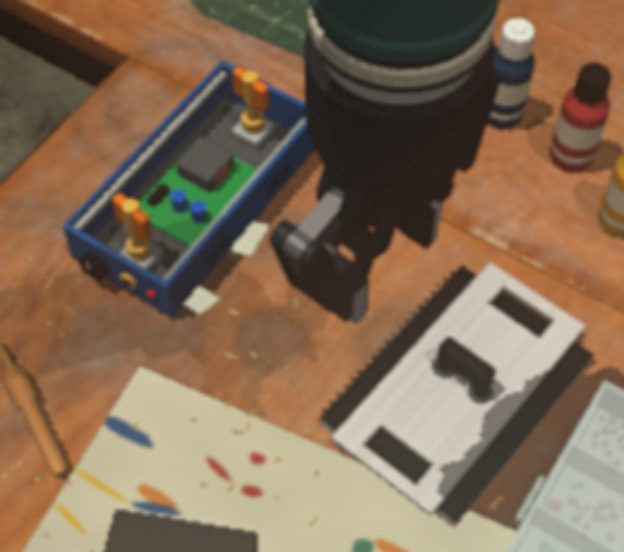

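View pics/b1t.png

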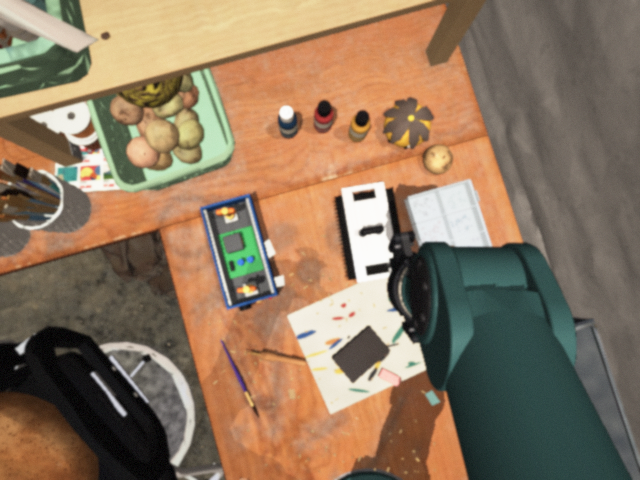

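The cover lies flat on the pad, handle up, and the unit is open with both wings crosswise. One numeric check, then I'll hand in.

Run:
```python
from h import *
x0,y0,x1,y1=(325,255,436,368);im=cv2.imread('pics/b1s.png')[y0:y1,x0:x1];h=cv2.cvtColor(im,cv2.COLOR_BGR2HSV)
m=cv2.inRange(h,(0,0,85),(180,60,255))
c=max(cv2.findContours(m,cv2.RETR_EXTERNAL,cv2.CHAIN_APPROX_NONE)[0],key=cv2.contourArea)
W=onplane('side',c[:,0]+[x0,y0],.021);print(cv2.minAreaRect((W[:,:2]*1000).astype(np.float32)))
s=bot.sense();print(s['time_s'],abs(s['qvel']).max())
job.sign_off()
```

```text
((549.517578125, -38.591407775878906), (237.8148193359375, 130.11474609375), 8.125285148620605)
23.7 2.3436269629719235
the job is handed in; nothing more can be done
```

The job is handed in at about 23.7 s of the 64 s allowed. The cover lies handle up on the sketch pad, and both thumbscrews were turned anticlockwise to their stops.

- **Thumbscrews:** I turned each until it reached its stop. In the pictures both wings lie along their slots, and the cover passed over them without catching.
- **Cover:** I lifted it straight up by the handle, carried it to the pad and lowered it in 1 mm steps. The last step reached 30 N at the wrist for a moment. I then let go and backed the arm away.
- **Final pictures:** both views show the cover flat and roughly centred on the pad, with a similar black margin on each long side. The open unit is still in place and nothing looks knocked over. At release the tool was at (0.576, -0.021), against a pad centre of about (0.572, -0.021).

Two checks disagreed:
- **Contact height:** the cover touched down at tool height 0.032, about 4 mm lower than I had worked out (0.036).
- **Plate measurement:** the final measurement of the plate's position failed. Its colour mask spilled past the plate and gave 238 x 130 mm instead of 190 x 86 mm. So the centring rests on the pictures and the tool position at release.

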